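# Clear the silversmith's bench

### The job

Clear the silversmith's bench: stand the two silver beakers on the floor of the oblong wooden tray and lay the two square-shanked punches flat, side by side, on the floor of the steel tray. The T-stake is locked in its steel holder: twist it in place until its lugs are out from under the keeper lips, then pull it out and stand it fully down in the hole of the wooden block. Never tip a beaker over.

Things in the scene. Friction and masses are not known exactly. Their poses are not given: they have to be found in the camera images.
- stake: Steel T-stake, 0.4 kg, upright in the holder. Origin on its axis, under its shoulder disc (38 mm across, 6 thick), whose two lugs, 8 wide, reach 27 mm out along +y and -y. Oblong head 64 (x) x 26 (y) mm, 22 to 44 mm above the origin: grip across y. Below: tang 30 mm long tapering from 20 to 12 mm. Turns easily in the holder; turned 35 degrees or more either way (60 is plenty) it lifts out.
- ball_punch: Steel doming punch, lying flat: square shank 16 x 16 x 60 mm, thin neck and a ball 16 mm across at the +x end. Origin at the middle of the shank's section (8 mm above what it lies on) and of the 82 mm overall length; x along the punch to the working end. Grip the shank across y, at the origin; 0.09 to 0.18 kg.
- flat_punch: Steel flattening punch, lying flat: square shank 16 x 16 x 60 mm, thin neck and a short flat-faced round end 16 mm across at +x. Origin at the middle of the shank's section (8 mm above what it lies on) and of the 82 mm overall length; x along the punch to the working end. Grip the shank across y, at the origin; 0.09 to 0.18 kg.
- tall_beaker: Larger silver beaker, open, standing: 60 mm high, 52 mm across at the rim and 46 at the foot. Origin at the centre of its underside, z up; 0.12 kg.
- small_beaker: Smaller silver beaker, open, standing: 46 mm high, 44 mm across at the rim and 40 at the foot. Origin at the centre of its underside, z up; 0.09 kg.
- holder: Fixed dark steel block 70 (x) x 76 (y) x 36 mm high, socket in the middle of its top; origin at the centre of its underside. The stake starts seated in it, shoulder on the block's top, x axes alike. On the +y and -y sides a keeper lip 12 mm wide reaches in over the stake's lug to 21 mm from the axis, 3 mm above it; lip tops 51 mm above the table.
- rest_block: Fixed plain wooden block 80 x 80 x 36 mm high with one round hole 28 mm across and 34 mm deep in the middle of its top, where the stake belongs. Origin at the centre of its underside. Fully home the stake's shoulder sits on the block's top.
- beaker_tray: Fixed shallow oblong wooden tray, where the beakers belong: 100 (x) x 170 (y) x 14 mm high outside, walls and floor 5 mm thick. Origin at the centre of its underside.
- punch_tray: Fixed shallow, nearly square steel tray, where the punches belong: 120 (x) x 130 (y) x 14 mm high outside, walls and floor 3 mm thick. Origin at the centre of its underside.

How it is judged:
On the way:
1. the T-stake is turned by at least 30 degrees while still seated in the holder (angle between the x axis of stake and the x axis of holder, either way round above 0.52 rad and horizontal distance between stake and holder below 0.006 m and z of stake in the frame of holder below 0.0405 m), for 0.1 s.
At the end, for the whole second after the job is handed in: Beakers stand on the wooden tray's floor, upright within 7 degrees; punches lie on the steel tray's floor, wholly inside; the stake stands in the block, shoulder within 4 mm of its top, 12 mm of its centre and 7 degrees of upright; all released and at rest (x of ball_punch in the frame of punch_tray between -0.055 and 0.055 m and y of ball_punch in the frame of punch_tray between -0.06 and 0.06 m and z of ball_punch in the frame of punch_tray between 0 and 0.018 m and x of flat_punch in the frame of punch_tray between -0.055 and 0.055 m and y of flat_punch in the frame of punch_tray between -0.06 and 0.06 m and z of flat_punch in the frame of punch_tray between 0 and 0.018 m and x of tall_beaker in the frame of beaker_tray between -0.04 and 0.04 m and y of tall_beaker in the frame of beaker_tray between -0.075 and 0.075 m and z of tall_beaker in the frame of beaker_tray between 0 and 0.012 m and angle between each of tall_beaker, small_beaker, stake's own z axis and vertical below 0.12 rad and x of small_beaker in the frame of beaker_tray between -0.04 and 0.04 m and y of small_beaker in the frame of beaker_tray between -0.075 and 0.075 m and z of small_beaker in the frame of beaker_tray between 0 and 0.012 m and horizontal distance between stake and rest_block below 0.012 m and z of stake in the frame of rest_block between 0.03 and 0.04 m and linear speed of each of stake, ball_punch, flat_punch, tall_beaker, small_beaker below 0.02 m/s); the robot touches nothing.
It fails at once if a beaker is tipped over (more than 45 degrees) (angle between any of tall_beaker, small_beaker's own z axis and vertical above 0.79 rad).
It also fails if it takes over 131 s, if anything falls off the work surface, if the arm or the gripper's body presses on something with over 40 N, if the wrist force passes 120 N, or if a joint passes its speed limit or range.

### The arm

A 6-joint arm with a two-finger parallel gripper is mounted at the origin on the work surface. World frame = base frame: x ahead of the robot, y to its left, z up, the work surface at z = 0. Lengths are in m, angles in rad, forces in N, time in s.
With the tool pointing down it reaches from about 0.375 to 0.975 m from the base axis. Payload 3.8 kg.
Tool frame: the origin (TCP) lies on the centre line of the jaws, within the pads' length; the fingertips stand 25 mm ahead of it and the grasp point (between the pads) lies 6 mm ahead of it; y points along the fingers, z is the direction in which the jaws open and shut, and the axes are right-handed (so a half turn about y gives the same grasp; the last joint's range is limited). The gripper opens to 85 mm and grips with 20 to 120 N. Pads are 22 mm wide; open, the fingers measure 114 mm over their backs; the gripper's body (76 mm by 85 mm) begins 54 mm behind the grasp point. The pads swing forward as they close: fully open they stand 13 mm farther back than shut.
Start: joints at [-1.302, 0.264, 1.604, -0, 1.274, -0.037], TCP at [0.203, -0.644, 0.256] pointing down, gripper open.
Joint ranges: [-2.63, 2.63], [-0.94, 2.18], [0.31, 2.57], [-1.31, 4.45], [0, 2.66], [-2.55, 2.55]. Speed limits (rad/s): [2.57, 2.57, 3.14, 3.14, 3.14, 3.14].

### API

Orientations are given as a rotation vector (axis times angle).
In Python, from workcell import bot gives the robot as it stands.
- The arm moves only by the shell command python3 -m jog 'ROWS' [FORCE]. ROWS is JSON, a list of rows, each a list of 5 numbers: the shift along the world's x, y, z in mm, then the turn about the world's z in degrees, then the finger opening in mm, from 0 to 85.4. A call has exactly 10 rows; each row is the pose to reach, as a shift and turn from the pose commanded when the call began; what a row does not reach only later rows make up. A row lasts 1/8 s, in which the tool goes at most 62.5 mm and 10.7 degrees, less where a joint would pass 70% of its speed; a pose out of reach is approached as far as the arm can. A call with a gripper value outside its range is refused whole. The fingers move at their own pace and stop on an object; FORCE is the grip in N (left out, the last holds). Time passes only in rows, so rows that repeat a pose let the fingers close, or fill a call up. It gives the time, the measured TCP pose, the force and the opening at its end, in the units of the state.
- bot.read_state(): the state, without advancing time (a new reading comes with each control period).
- bot.read_camera(name): name is "scene" or "top" or "wrist"; returns a dict with "pixels" (420x560x3 uint8, red, green, blue), "fx", "fy", "cx", "cy" (pixels), "R" (3x3) and "t" (3): a world point X has camera coordinates R X + t. Camera axes: x right, y down, z forward; pixel columns grow to the right and rows downward; lengths in m; the calibration is good to about 2 mm. A picture is of the moment at which its call begins. There is no depth.
- bot.finish_job(): hands the job in, once; it reports no verdict.
The state is a dict: "time": time; "q": joint angles; "joint_vel": joint speeds; "joint_torque": joint torques, N m; "tool_pos": TCP position; "tcp_rot": TCP orientation; "wrist_force": force on the tool from outside, world axes, zero at the start; "torque": the same for the moment, N m; "width": opening from 0.0 (shut) to 1.0 (fully open).
Only numpy, scipy, OpenCV 4.12 (cv2) and the standard library are available. Lean on these libraries where they do the work, as an engineer would, in place of code of your own. Each camera call takes 0.05 s, during which the arm holds its last target.

## Working session

There is one attempt and no reset: what is moved stays moved. The work goes in short steps, Python scripts to look and compute and a shell command to move; the robot and the scene stay as the last step left them, time stands still between calls to the robot, and variables do not carry over. Pictures are saved under pics/ and viewed, and the job is handed in when it is done.

```bash
ls; mkdir -p pics; python3 - <<'E'
from workcell import bot
import cv2
s=bot.read_state()
print(s)
for n in ["scene","top","wrist"]:
    c=bot.read_camera(n); cv2.imwrite(f"pics/{n}0.png",c["pixels"][:,:,::-1])
    print(n,c["fx"],c["fy"],c["cx"],c["cy"],c["R"],c["t"])
E
```

```text
pics
{'time': 0.0, 'q': array([-1.30188879e+00,  2.64780684e-01,  1.60539533e+00, -2.79322705e-05,
        1.27368395e+00, -3.69259231e-02]), 'joint_vel': array([-1.48033466e-03,  1.08409269e-05,  4.17309524e-04,  2.00911830e-03,
        3.22986235e-04, -2.08501486e-03]), 'joint_torque': array([ 3.20944513e-03, -5.15108728e+01, -3.67313755e+01,  3.22911183e-04,
        1.26979940e-02,  2.30150427e-06]), 'tool_pos': array([ 0.20302682, -0.64302935,  0.25493189]), 'tcp_rot': array([-0.31729733,  2.05910287, -2.05442261]), 'wrist_force': array([ 0.02698494, -0.39081926, -0.00368075]), 'torque': array([0.01549861, 0.01164952, 0.06792503]), 'width': 0.9984405495903372}
scene 429.20236640231616 429.20236640231616 284.74614945079196 214.2559497317223 [[ 0.27222593  0.96221561  0.00584415]
 [ 0.75465242 -0.20972704 -0.62170274]
 [-0.59698641  0.17365391 -0.78323148]] [-0.14992242 -0.34992388  1.18292437]
top 472.6121154804258 472.6121154804258 277.6264238677447 210.33448345584196 [[ 0.00399523 -0.99987098 -0.01555863]
 [-0.98522622 -0.0012719  -0.17125327]
 [ 0.17121138  0.01601297 -0.98510418]] [0.00747355 0.49769029 1.06659065]
wrist 344.4222679656053 344.4222679656053 280.0388250571182 205.43493024337909 [[ 0.30069758 -0.95371493 -0.00296657]
 [-0.91090509 -0.28811877  0.29536333]
 [-0.28254714 -0.08611277 -0.9553804 ]] [-0.67312376 -0.0383594   0.37935559]
```

View pics/scene0.png

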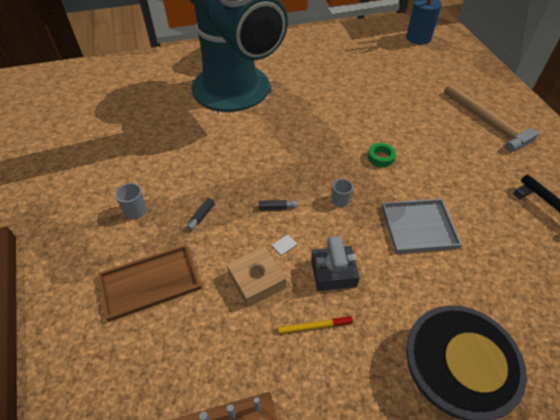

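View pics/top0.png

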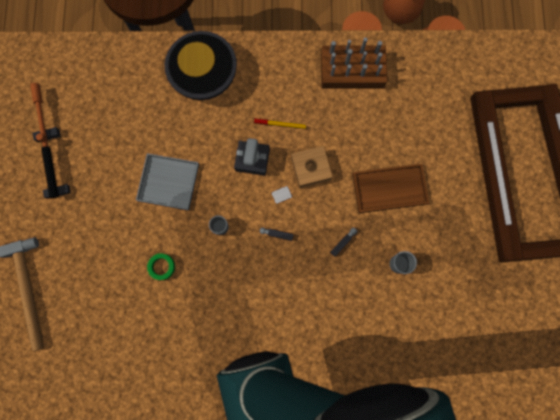

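View pics/wrist0.png

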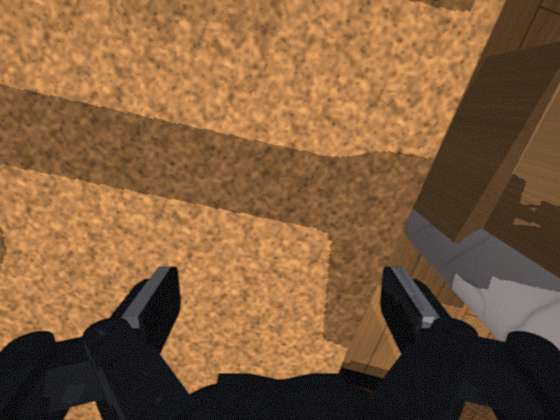

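The scene and top views show everything. In the top view, the beakers are at (404,263) and (219,226), the punches at (345,241) and (278,235), the holder at (252,156), the block at (312,167), the wooden tray at (391,189) and the steel tray at (170,182). I'll enlarge both for exact pixels.

```bash
cat > h.py <<'E'
import numpy as np, cv2
from workcell import bot
def cam(n):
    c=bot.read_camera(n); c["R"]=np.array(c["R"]);c["t"]=np.array(c["t"]); return c
def ray(c,u,v):
    d=np.array([(u-c["cx"])/c["fx"],(v-c["cy"])/c["fy"],1.]); return -c["R"].T@c["t"], c["R"].T@d
def onz(c,u,v,z):
    o,d=ray(c,u,v); return o+d*(z-o[2])/d[2]
def tri(c1,p1,c2,p2):
    o1,d1=ray(c1,*p1);o2,d2=ray(c2,*p2)
    s=np.linalg.lstsq(np.stack([d1,-d2],1),o2-o1,rcond=None)[0]
    a=o1+s[0]*d1;b=o2+s[1]*d2
    return (a+b)/2,np.linalg.norm(a-b)
def proj(c,X):
    p=c["R"]@np.array(X)+c["t"]; return c["fx"]*p[0]/p[2]+c["cx"],c["fy"]*p[1]/p[2]+c["cy"]
def crop(c,u0,v0,u1,v1,k,name):
    im=cv2.resize(c["pixels"][v0:v1,u0:u1,::-1],None,fx=k,fy=k,interpolation=cv2.INTER_CUBIC)
    for u in range((u0+19)//20*20,u1,20):
        cv2.line(im,((u-u0)*k,0),((u-u0)*k,6),(0,255,0),1); cv2.putText(im,str(u),((u-u0)*k,16),0,.35,(0,255,0),1)
    for v in range((v0+19)//20*20,v1,20):
        cv2.line(im,(0,(v-v0)*k),(6,(v-v0)*k),(0,255,0),1); cv2.putText(im,str(v),(8,(v-v0)*k+4),0,.35,(0,255,0),1)
    cv2.imwrite("pics/"+name+".png",im)
E
python3 - <<'E'
from h import *
t=cam("top"); s=cam("scene")
crop(t,130,130,290,250,5,"tL"); crop(t,270,140,430,280,5,"tR") 
crop(s,95,170,295,320,4,"sL"); crop(s,250,140,470,300,3,"sR")
E
```

```text
(no output)
```

View pics/tL.png

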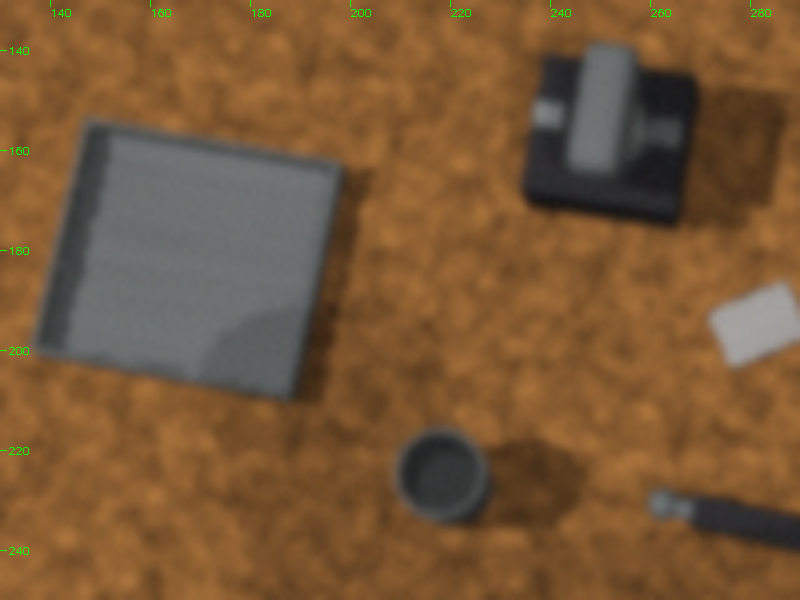

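View pics/sR.png

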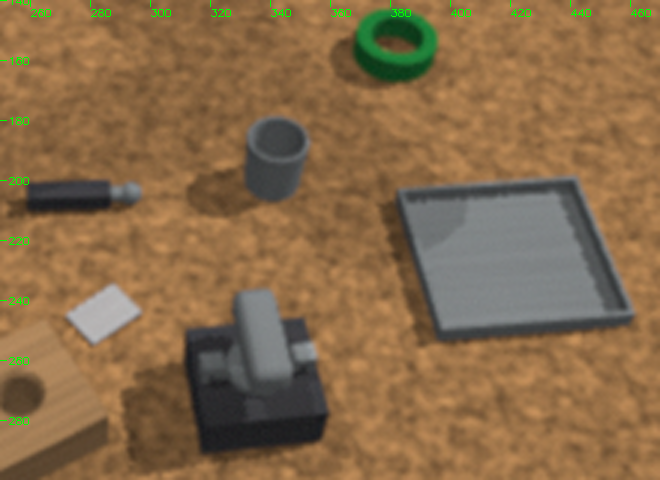

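View pics/sL.png

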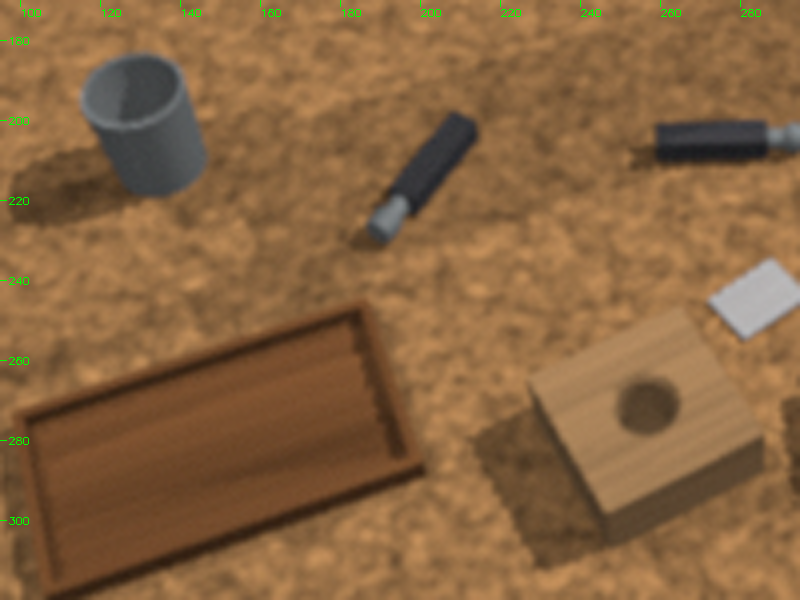

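```bash
python3 - <<'E'
import cv2
im=cv2.imread("pics/tR.png"); print(im.shape)
cv2.imwrite("pics/tR2.png",im[:600])
cv2.imwrite("pics/tR3.png",im[300:])
E
```

```text
(700, 800, 3)
```

View pics/tR2.png

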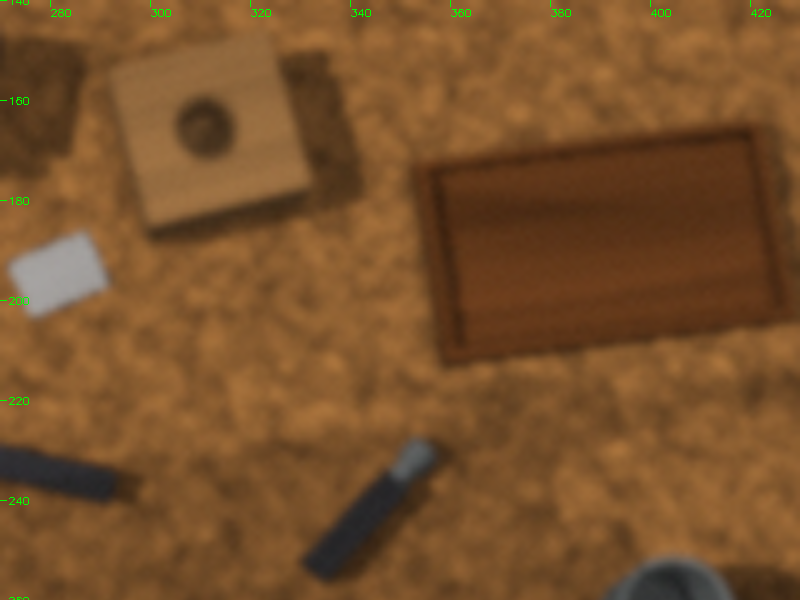

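View pics/tR3.png

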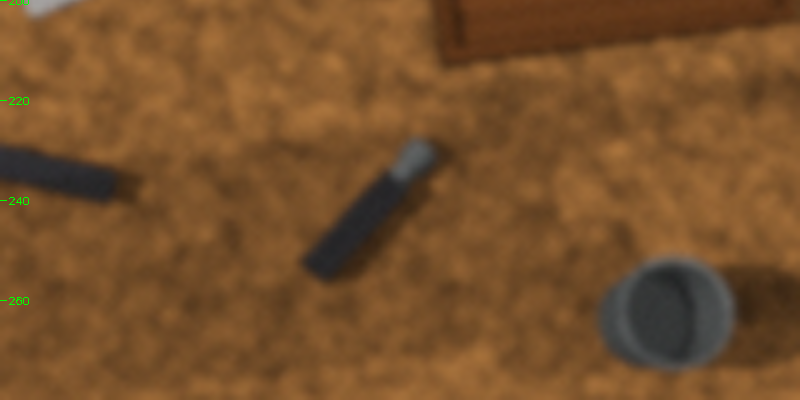

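```bash
python3 - <<'E'
from h import *
np.set_printoptions(precision=4,suppress=True)
t=cam("top"); s=cam("scene")
P=dict(st_mm=((188.6,209.6),(383.3,203.3)),st_mp=((137.6,200.4),(442.3,199.3)),st_pp=((147.6,154),(460.7,245.7)),st_pm=((198.4,162.4),(396.7,252.3)),
w_mm=((428,204.4),(99.5,273.75)),w_mp=((359.4,213),(186.25,246.25)),w_pp=((353.6,173.6),(200.5,287.5)),w_pm=((423,165),(106.25,318.75)),
hole=((311.2,165.4),(257,271.25)),fl_tip=((354.4,230.4),(191,225.75)),fl_rear=((334,253.6),(210.75,201.25)),
ball=((262.4,230.2),(294,204)),b_rear=((292.4,237.6),(259.3,205.7)),small=((218.4,224.8),(342.3,186.3)),tall=((404,262),(128.5,192.5)),head=((250.6,151.4),(337.3,251.7)))
for k,(a,b) in P.items(): print(k,*tri(t,a,s,b))
E
```

```text
st_mm [0.5057 0.2276 0.0112] 0.005069828798337359
st_mp [0.5288 0.3538 0.0106] 0.006240031871788789
st_pp [0.6458 0.3338 0.0082] 0.0016448066523509853
st_pm [0.6247 0.2067 0.0056] 0.0008988566468922589
w_mm [ 0.519  -0.3536  0.0065] 0.001411055176663846
w_mp [ 0.4983 -0.1884  0.0035] 0.000865840925349866
w_pp [ 0.5967 -0.1761  0.0028] 0.0021379402300279707
w_pm [ 0.6167 -0.3444  0.0086] 0.0040442059979439796
hole [ 0.6093 -0.0703  0.0336] 0.002125460228913997
fl_tip [ 0.455  -0.173   0.0101] 0.003391847326943818
fl_rear [ 0.3996 -0.1234  0.0083] 0.0036595130102609853
ball [0.4552 0.0466 0.009 ] 0.001622308216751381
b_rear [ 0.4378 -0.0254  0.0063] 0.002031304942999531
small [0.4634 0.1483 0.0435] 0.002372584830260259
tall [ 0.3767 -0.2779  0.0586] 0.0001588709207890916
head [0.6322 0.0726 0.0733] 0.0013069955394234675
```

Triangulation gives heights that fit: rims at 59 and 44 mm, block top at 34, stake head at 73. Next I'll get jaw direction and yaws.

```bash
cat >> h.py <<'E'
from scipy.spatial.transform import Rotation as Ro
np.set_printoptions(precision=4,suppress=True)
def st():
    s=bot.read_state(); M=Ro.from_rotvec(s["tcp_rot"]).as_matrix()
    print("t",round(s["time"],2),"pos",s["tool_pos"]*1000,"jaw",round(np.degrees(np.arctan2(M[1,2],M[0,2])),2),"y-dir",M[:,1],"F",s["wrist_force"],"w",round(s["width"]*85.4,1),"q",s["q"]); return s
def yaw(a,b): return np.degrees(np.arctan2(b[1]-a[1],b[0]-a[0]))
E
python3 - <<'E'
from h import *
st(); t=cam("top"); s=cam("scene")
f=lambda x,y:(130+x/5,130+y/5)
print("head yaw",yaw(onz(t,*f(592.5,168),.08),onz(t,*f(612,45),.08)),"lips",yaw(onz(t,*f(668,132),.051),onz(t,*f(548,113),.051)), (onz(t,*f(668,132),.051)+onz(t,*f(548,113),.051))/2)
T=lambda a,b:(np.array(a)+np.array(b))/2
print("flat",yaw([.3996,-.1234],[.455,-.173]),"ball",yaw([.4378,-.0254],[.4552,.0466]))
print("steel x",yaw([.5057,.2276],[.6247,.2067]),yaw([.5288,.3538],[.6458,.3338]),"wood x",yaw([.519,-.3536],[.6167,-.3444]),yaw([.4983,-.1884],[.5967,-.1761]))
for C,z in ((((188.6,209.6),(137.6,200.4),(147.6,154),(198.4,162.4)),.014),(((428,204.4),(359.4,213),(353.6,173.6),(423,165)),.014)):
  Q=np.array([onz(t,*c,z) for c in C]); print(Q, Q.mean(0), np.linalg.norm(Q-np.roll(Q,1,0),axis=1), yaw(Q[0],Q[3]),yaw(Q[1],Q[2]))
E
```

```text
t 0.35 pos [ 203.1866 -643.5521  255.9722] jaw -72.48 y-dir [-0.0001  0.0005 -1.    ] F [-0.0747 -0.3095  0.0266] w 85.0 q [-1.3019  0.2641  1.6043  0.      1.2737 -0.0369]
head yaw -7.920473589654262 lips 80.67574546895851 [0.6312 0.0712 0.051 ]
flat -41.83830336814085 ball 76.41400879211112
steel x -9.96127950724633 -9.700391943945808 wood x 5.379440930346967 7.125016348901802
[[0.5042 0.2246 0.014 ]
 [0.5268 0.3497 0.014 ]
 [0.6436 0.3313 0.014 ]
 [0.6221 0.2047 0.014 ]] [0.5742 0.2776 0.014 ] [0.1196 0.1272 0.1183 0.1284] -9.578145774318408 -8.954566364635477
[[ 0.5177 -0.3521  0.014 ]
 [ 0.4965 -0.1871  0.014 ]
 [ 0.5938 -0.1755  0.014 ]
 [ 0.6154 -0.3449  0.014 ]] [ 0.5558 -0.2649  0.014 ] [0.098  0.1663 0.098  0.1707] 4.227548020996348 6.800733504168242
```

```bash
python3 -m jog '[[10,20,0,5,85],[30,60,0,14,85],[50,105,-10,24,85],[75,155,-20,34,85],[100,210,-30,44,85],[125,262,-40,54,85],[145,305,-50,64,85],[162,340,-60,72,85],[171,360,-66,77,85],[174,366,-66,78.5,85]]' 40; python3 - <<'E'
from h import *
st(); c=cam("wrist"); cv2.imwrite("pics/w1.png",c["pixels"][:,:,::-1]); print(-c["R"].T@c["t"])
for z in (0,.06): print(proj(c,[.3767,-.2779,z]))
E
```

```text
time: 1.7
tool_pos: [0.3773, -0.2764, 0.19]
tcp_rot: [-1.258, 1.13, -1.129]
wrist_force: [-0.4, -0.2, 0.7]
width: 0.995
t 1.7 pos [ 377.3072 -276.3995  189.9846] jaw 6.16 y-dir [-0.0006  0.0004 -1.    ] F [-0.3513 -0.1854  0.6887] w 85.0 q [-0.6855 -0.0801  2.1047 -0.      1.1177 -0.793 ]
[ 0.3689 -0.2012  0.3067]
(np.float64(279.80662565207905), np.float64(187.4246056093469))
(np.float64(279.70171546810724), np.float64(206.94924904494394))
```

View pics/w1.png

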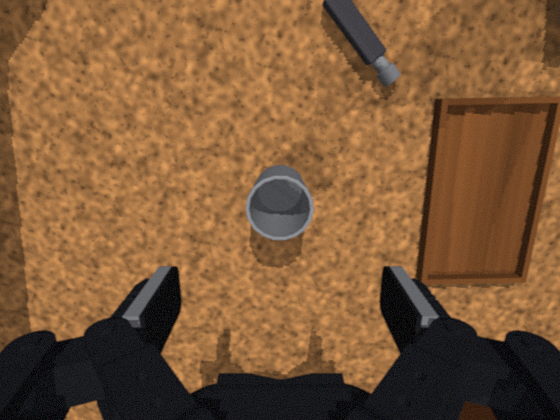

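The rim centre is at (280,208), within 1 px of the prediction. Next, how far ahead of the TCP the fingertips stand when open.

```bash
python3 - <<'E'
from h import *
s=bot.read_state(); c=cam("wrist"); M=Ro.from_rotvec(s["tcp_rot"]).as_matrix()
for d in (0,.006,.012,.018,.025):
  for e in (-.0425,.0425): print(d,proj(c,s["tool_pos"]+M@[0,d,e]))
  print(proj(c,s["tool_pos"]+M@[.011,d,.0425]),proj(c,s["tool_pos"]+M@[-.011,d,.0425]))
E
```

```text
0 (np.float64(171.7331820293013), np.float64(303.29571391563155))
0 (np.float64(390.5033266286818), np.float64(303.2456616412694))
(np.float64(387.9008158452947), np.float64(327.34956351764833)) (np.float64(393.2350339423729), np.float64(277.9451689537769))
0.006 (np.float64(176.18469471341837), np.float64(294.91271707421606))
0.006 (np.float64(385.9665238646468), np.float64(294.8635259869007))
(np.float64(383.57149562587324), np.float64(318.1897708297249)) (np.float64(388.4754471268501), np.float64(270.4280068733599))
0.012 (np.float64(180.28488051886495), np.float64(287.1913317620019))
0.012 (np.float64(381.7878283738712), np.float64(287.14302450518613))
(np.float64(379.5764481524962), np.float64(309.73721828570444)) (np.float64(384.10012516893227), np.float64(263.5177422671112))
0.018 (np.float64(184.07375215719028), np.float64(280.056206866157))
0.018 (np.float64(377.9264498496965), np.float64(280.00879357518363))
(np.float64(375.87839798400694), np.float64(301.9130400830975)) (np.float64(380.06433830704464), np.float64(257.14373016507636))
0.025 (np.float64(188.14593128408598), np.float64(272.38756315314566))
0.025 (np.float64(373.7763870103404), np.float64(272.34119339441247))
(np.float64(371.8970302193796), np.float64(293.48943048850805)) (np.float64(375.7346105418492), np.float64(250.3054757878465))
```

```bash
python3 -m jog '[[0,-1,-20,0,85],[0,-1,-50,0,85],[0,-1,-85,0,85],[0,-1,-115,0,85],[0,-1,-135,0,85],[0,-1,-146,0,85],[0,-1,-150,0,85],[0,-1,-150,0,60],[0,-1,-150,0,45],[0,-1,-150,0,40]]' 30; python3 -m jog '[[0,0,0,0,40],[0,0,0,0,40],[0,0,0,0,40],[0,0,5,0,40],[0,0,12,0,40],[0,0,20,0,40],[0,0,30,0,40],[0,0,40,0,40],[0,0,50,0,40],[0,0,50,0,40]]'; python3 - <<'E'
from h import *
st(); c=cam("wrist"); cv2.imwrite("pics/w2.png",c["pixels"][:,:,::-1])
E
```

```text
time: 3.05
tool_pos: [0.3778, -0.2793, 0.0414]
tcp_rot: [-1.257, 1.13, -1.133]
wrist_force: [-2.6, -0.6, 6.9]
width: 0.595
time: 4.3
tool_pos: [0.378, -0.2793, 0.0915]
tcp_rot: [-1.257, 1.129, -1.134]
wrist_force: [0.3, 0.2, -1.4]
width: 0.6
t 4.3 pos [ 377.9626 -279.3069   91.5166] jaw 6.02 y-dir [ 0.0019 -0.0016 -1.    ] F [ 0.293   0.2131 -1.4356] w 51.2 q [-0.6894  0.0444  2.1883 -0.      0.9065 -0.7945]
```

View pics/w2.png

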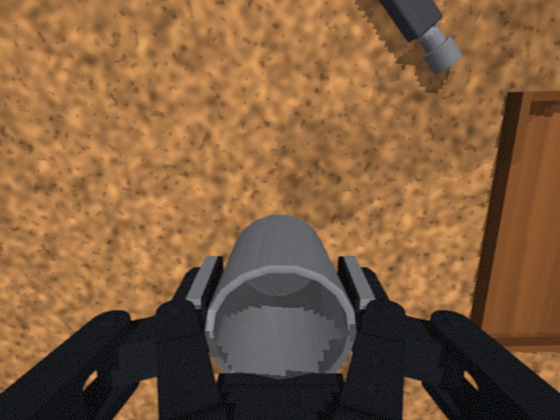

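The tall beaker is held upright between the jaws, with its rim at about (280,315). Now carry it to the wooden tray at tray y of -38 mm.

```bash
python3 -m jog '[[8,-1,0,0,40],[25,-3,0,0,40],[50,-6,0,0,40],[80,-10,0,0,40],[110,-14,0,0,40],[140,-18,0,0,40],[162,-21,0,0,40],[176,-23,0,0,40],[183,-24,0,0,40],[183,-24,0,0,40]]'; python3 - <<'E'
from h import *
st(); c=cam("wrist"); cv2.imwrite("pics/w3.png",c["pixels"][:,:,::-1]); c=cam("top"); crop(c,330,150,450,250,6,"t3")
E
```

```text
time: 5.6
tool_pos: [0.5603, -0.3026, 0.0899]
tcp_rot: [-1.257, 1.132, -1.131]
wrist_force: [-0.5, -0.4, -1.7]
width: 0.596
t 5.6 pos [ 560.2677 -302.5721   89.9341] jaw 6.03 y-dir [-0.0006  0.0003 -1.    ] F [-0.5186 -0.4497 -1.7155] w 50.9 q [-0.5342  0.3398  1.8332 -0.0001  0.9692 -0.6395]
```

View pics/w3.png

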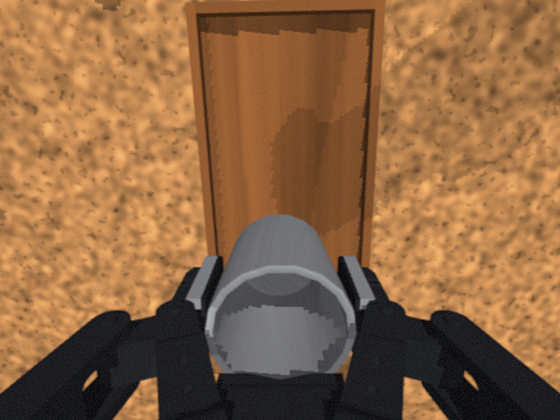

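```bash
python3 -m jog '[[2,0,-10,0,40],[3,0,-22,0,40],[3,0,-32,0,40],[3,0,-38,0,40],[3,0,-42,0,40],[3,0,-43.5,0,40],[3,0,-43.5,0,40],[3,0,-43.5,0,60],[3,0,-43.5,0,72],[3,0,-43.5,0,72]]'; python3 - <<'E'
from h import *
st()
E
python3 -m jog '[[0,0,5,0,72],[0,0,15,0,72],[0,0,35,0,72],[0,0,60,0,80],[0,0,85,0,85],[0,0,110,0,85],[0,15,125,0,85],[-10,50,125,0,85],[-20,90,125,0,85],[-30,125,125,0,85]]'; python3 - <<'E'
from h import *
st(); c=cam("top"); crop(c,330,150,450,250,6,"t4")
E
```

```text
time: 6.95
tool_pos: [0.5634, -0.3028, 0.0471]
tcp_rot: [-1.257, 1.131, -1.132]
wrist_force: [-0.5, -0.8, -0.0]
width: 0.845
t 6.95 pos [ 563.4397 -302.8017   47.1044] jaw 6.02 y-dir [ 0.0005 -0.0003 -1.    ] F [-0.4754 -0.8323 -0.023 ] w 72.2 q [-0.5321  0.3958  1.8489 -0.      0.8963 -0.6372]
time: 8.2
tool_pos: [0.5325, -0.1755, 0.1722]
tcp_rot: [-1.257, 1.131, -1.131]
wrist_force: [1.1, 0.9, 0.8]
width: 0.991
t 8.2 pos [ 532.5007 -175.522   172.2306] jaw 6.03 y-dir [ 0.0001  0.0005 -1.    ] F [1.1115 0.9252 0.8214] w 84.6 q [-0.3631  0.1174  1.9387  0.0006  1.0856 -0.4687]
```

View pics/t4.png

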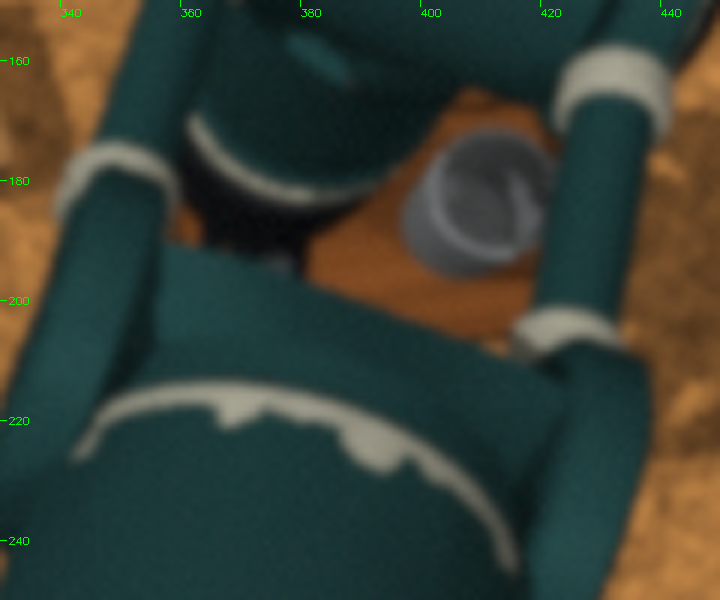

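The tall beaker stands in the wooden tray, with its rim at about (411,182). Next, the small one.

```bash
python3 -m jog '[[-5,22,0,0,85],[-14,65,0,0,85],[-24,112,0,0,85],[-34,160,0,0,85],[-44,208,0,0,85],[-54,254,0,0,85],[-62,292,0,0,85],[-67,314,0,0,85],[-69,323,0,0,85],[-69,324,0,0,85]]'; python3 - <<'E'
from h import *
st(); c=cam("wrist"); cv2.imwrite("pics/w5.png",c["pixels"][:,:,::-1]); print(proj(c,[.4634,.1483,.0455]))
E
```

```text
time: 9.5
tool_pos: [0.4641, 0.1466, 0.1719]
tcp_rot: [-1.257, 1.131, -1.131]
wrist_force: [-0.3, -0.5, -0.1]
width: 0.994
t 9.5 pos [464.0796 146.6134 171.9203] jaw 6.07 y-dir [ 0.0002 -0.0002 -1.    ] F [-0.3203 -0.5256 -0.1237] w 84.9 q [ 0.255  -0.0238  2.0873 -0.0003  1.078   0.1492]
(np.float64(279.9314185991012), np.float64(204.1814103294411))
```

View pics/w5.png

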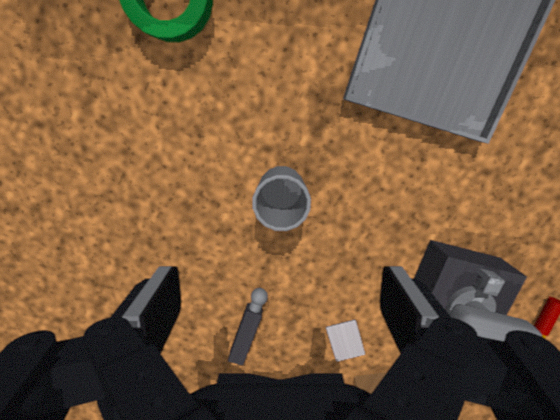

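```bash
python3 -m jog '[[0,2,-20,0,85],[0,2,-50,0,85],[0,2,-80,0,85],[0,2,-108,0,85],[0,2,-125,0,85],[0,2,-133,0,85],[0,2,-136,0,85],[0,2,-136,0,55],[0,2,-136,0,40],[0,2,-136,0,34]]' 30; python3 -m jog '[[0,0,0,0,34],[0,0,0,0,34],[0,0,0,0,34],[0,0,5,0,34],[0,0,15,0,34],[0,0,30,0,34],[0,0,50,0,34],[0,0,72,0,34],[0,0,88,0,34],[0,0,94,0,34]]'; python3 - <<'E'
from h import *
st(); c=cam("wrist"); cv2.imwrite("pics/w6.png",c["pixels"][:,:,::-1])
E
```

```text
time: 10.8
tool_pos: [0.4648, 0.1486, 0.0369]
tcp_rot: [-1.256, 1.131, -1.132]
wrist_force: [-1.2, 0.1, 4.2]
width: 0.502
time: 12.05
tool_pos: [0.4651, 0.1486, 0.1315]
tcp_rot: [-1.255, 1.13, -1.132]
wrist_force: [-0.3, -1.2, -2.2]
width: 0.507
t 12.05 pos [465.092  148.5525 131.498 ] jaw 6.02 y-dir [ 0.0026  0.0007 -1.    ] F [-0.317  -1.2163 -2.1517] w 43.3 q [0.2581 0.0245 2.122  0.     0.9923 0.153 ]
```

View pics/w6.png

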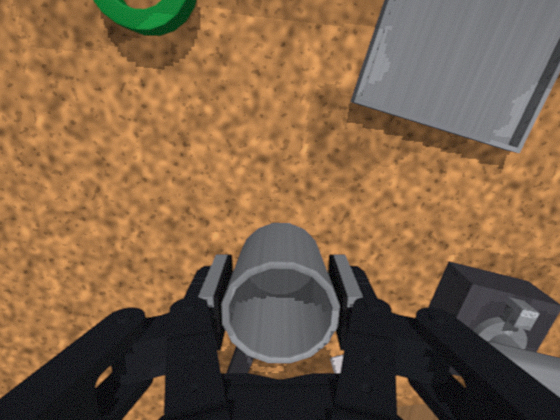

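```bash
python3 -m jog '[[3,-15,0,0,34],[10,-45,0,0,34],[22,-92,0,0,34],[34,-142,0,0,34],[46,-192,0,0,34],[58,-242,0,0,34],[69,-290,0,0,34],[78,-330,0,0,34],[86,-360,0,0,34],[89,-372,0,0,34]]'; python3 - <<'E'
from h import *
s=st(); c=cam("wrist"); cv2.imwrite("pics/w7.png",c["pixels"][:,:,::-1])
E
```

```text
time: 13.35
tool_pos: [0.5524, -0.2259, 0.1285]
tcp_rot: [-1.257, 1.135, -1.132]
wrist_force: [-0.0, 0.8, -0.5]
width: 0.503
t 13.35 pos [ 552.3539 -225.8512  128.4692] jaw 5.89 y-dir [-0.002   0.0006 -1.    ] F [-0.0155  0.8357 -0.5127] w 43.0 q [-0.4297  0.229   1.8962 -0.0004  1.0184 -0.5323]
```

View pics/w7.png

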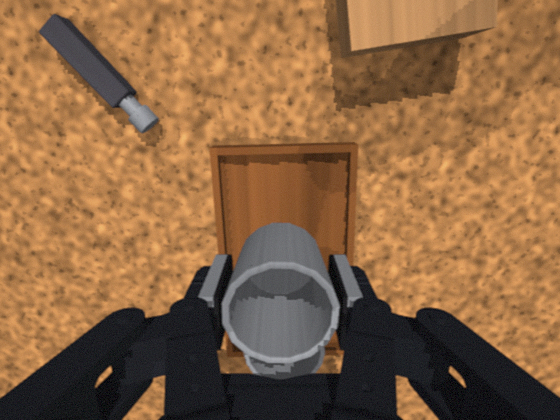

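```bash
python3 - <<'E'
from h import *
c=cam("wrist"); a=onz(c,212,149,.014);b=onz(c,357,145,.014); print(a,b,yaw(a,b))
m=(a+b)/2; th=np.radians(6.3); y=np.array([-np.sin(th),np.cos(th),0]); print("centre",m-.085*y,"small",m-.045*y)
E
```

```text
[ 0.5023 -0.1873  0.014 ] [ 0.5984 -0.1747  0.014 ] 7.466204975660784
centre [ 0.5597 -0.2655  0.014 ] small [ 0.5553 -0.2257  0.014 ]
```

```bash
python3 -m jog '[[1,0,-12,0,34],[3,0,-32,0,34],[3,0,-52,0,34],[3,0,-68,0,34],[3,0,-79,0,34],[3,0,-84,0,34],[3,0,-86.5,0,34],[3,0,-86.5,0,34],[3,0,-86.5,0,55],[3,0,-86.5,0,66]]'; python3 -m jog '[[0,0,0,0,66],[0,0,5,0,66],[0,0,20,0,66],[0,0,45,0,66],[0,0,75,0,75],[0,0,105,0,85],[0,0,120,0,85],[0,10,125,0,85],[0,30,125,0,85],[0,50,125,0,85]]'; python3 - <<'E'
from h import *
s=st(); c=cam("scene"); cv2.imwrite("pics/s8.png",c["pixels"][:,:,::-1])
E
```

```text
time: 14.7
tool_pos: [0.5567, -0.2239, 0.044]
tcp_rot: [-1.257, 1.13, -1.133]
wrist_force: [-0.4, -1.3, -0.5]
width: 0.775
time: 15.95
tool_pos: [0.5551, -0.1717, 0.1667]
tcp_rot: [-1.258, 1.134, -1.129]
wrist_force: [-0.9, 0.6, -0.4]
width: 0.994
t 15.95 pos [ 555.1488 -171.6575  166.7424] jaw 6.03 y-dir [-0.0026  0.0013 -1.    ] F [-0.864   0.5809 -0.3776] w 84.9 q [-0.3429  0.1619  1.8988  0.0004  1.0837 -0.4483]
```

View pics/s8.png

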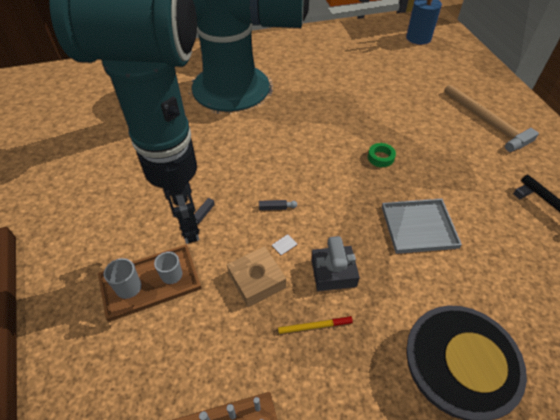

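Both beakers stand in the tray at (122,279) and (168,268). Next I'll move over the flat punch.

```bash
python3 -m jog '[[-8,2,0,3,60],[-22,4,0,8,60],[-40,7,0,14,60],[-58,10,0,20,60],[-76,13,0,26,60],[-94,16,0,32,60],[-110,19,0,37,60],[-121,21,0,40,60],[-127,22,0,42,60],[-127,22,0,42,60]]'; python3 - <<'E'
from h import *
s=st(); c=cam("wrist"); cv2.imwrite("pics/w9.png",c["pixels"][:,:,::-1])
E
```

```text
time: 17.25
tool_pos: [0.4284, -0.1508, 0.1674]
tcp_rot: [-1.494, 0.574, -0.572]
wrist_force: [-0.1, -0.2, -0.2]
width: 0.702
t 17.25 pos [ 428.3797 -150.8108  167.4306] jaw 48.04 y-dir [-0.0015  0.0006 -1.    ] F [-0.1099 -0.1925 -0.1831] w 60.0 q [-0.3933 -0.0835  2.1527 -0.      1.074  -1.2318]
```

View pics/w9.png

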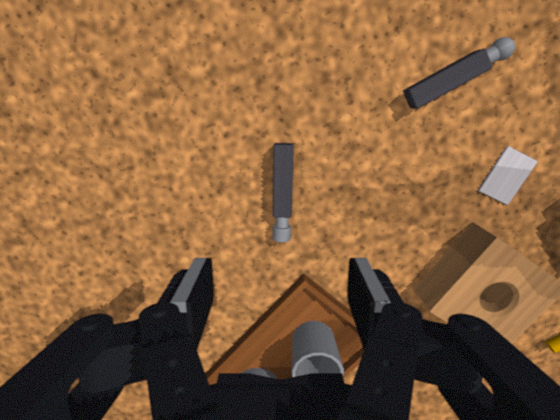

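The flat punch runs from (284,144) to its tip at (281,242). The ball punch's ball is at (505,47), the block's hole at (498,296). Casting rays and pairing with the other views:

```bash
python3 - <<'E'
from h import *
c=cam("wrist"); g=cv2.cvtColor(c["pixels"],cv2.COLOR_RGB2HSV)
m=(g[:,:,2]<85)&(g[:,:,1]<110)
m=m.astype(np.uint8); n,l,stt,ce=cv2.connectedComponentsWithStats(m)
for i in range(1,n):
    if stt[i,4]>250 and stt[i,1]<220 :
        cnt=cv2.findContours((l==i).astype(np.uint8),0,2)[0][0]; r=cv2.minAreaRect(cnt); print(stt[i],r)
        b=cv2.boxPoints(r); Q=np.array([onz(c,*p,.013) for p in b]); print(Q.round(4)); print(Q.mean(0))
a=onz(c,284,144,.016);b=onz(c,283,216,.016); t=onz(c,281,242,.008); print(a,b,t,yaw(a,b),np.linalg.norm(a-b))
t_=cam("top");
print("flat tip tri",tri(c,(281,232),t_,(354.4,230.4)),"rear",tri(c,(284,148),t_,(334,253.6)),"ball",tri(c,(505,47),t_,(262.4,230.2)))
h=onz(c,498,296,.036);print("hole",h)
E
```

```text
[ 404   48   87   60 2083] ((447.22967529296875, 77.8204345703125), (23.539392471313477, 93.996337890625), 61.073577880859375)
[[ 0.4278 -0.029   0.013 ]
 [ 0.4423  0.0335  0.013 ]
 [ 0.4597  0.0323  0.013 ]
 [ 0.4457 -0.0314  0.013 ]]
[0.4439 0.0013 0.013 ]
[ 272  142   21   76 1394] ((281.9770202636719, 179.5108642578125), (19.51768684387207, 75.23058319091797), 1.3019527196884155)
[[ 0.4371 -0.1682  0.013 ]
 [ 0.3922 -0.1254  0.013 ]
 [ 0.4027 -0.1143  0.013 ]
 [ 0.4483 -0.1564  0.013 ]]
[ 0.4201 -0.1411  0.013 ]
[ 0.399 -0.12   0.016] [ 0.4423 -0.1598  0.016 ] [ 0.4609 -0.1788  0.008 ] -42.606756574279785 0.05878825807926207
flat tip tri (array([ 0.457 , -0.1762, -0.0035]), np.float64(0.0013778925028413366)) rear (array([ 0.3904, -0.1139,  0.1174]), np.float64(0.00014505358608584017)) ball (array([0.4548, 0.0456, 0.0113]), np.float64(7.650108703280804e-05))
hole [ 0.6069 -0.0705  0.036 ]
```

```bash
python3 -m jog '[[0,2.6,-20,0,50],[0,2.6,-50,0,45],[0,2.6,-80,0,45],[0,2.6,-106,0,45],[0,2.6,-125,0,45],[0,2.6,-134,0,45],[0,2.6,-138,0,45],[0,2.6,-138,0,45],[0,2.6,-138,0,25],[0,2.6,-138,0,10]]' 60; python3 - <<'E'
from h import *
s=st()
E
python3 -m jog '[[0,0,0,0,8],[0,0,0,0,8],[0,0,0,0,8],[0,0,5,0,8],[0,0,15,0,8],[0,0,30,0,8],[0,0,50,0,8],[0,0,70,0,8],[0,0,82,0,8],[0,0,82,0,8]]'; python3 - <<'E'
from h import *
s=st(); c=cam("wrist"); cv2.imwrite("pics/w10.png",c["pixels"][:,:,::-1])
E
```

```text
time: 18.65
tool_pos: [0.43, -0.1494, 0.0313]
tcp_rot: [-1.494, 0.572, -0.574]
wrist_force: [0.4, -0.2, -0.2]
width: 0.168
t 18.65 pos [ 429.9899 -149.4009   31.3013] jaw 48.02 y-dir [ 0.0015 -0.0006 -1.    ] F [ 0.4454 -0.2092 -0.2165] w 14.3 q [-0.3891  0.1168  2.2519 -0.      0.7713 -1.2272]
time: 19.9
tool_pos: [0.4302, -0.1495, 0.1137]
tcp_rot: [-1.494, 0.571, -0.576]
wrist_force: [-0.0, 0.7, -1.3]
width: 0.164
t 19.9 pos [ 430.1619 -149.4904  113.7133] jaw 48.02 y-dir [ 0.0028 -0.0012 -1.    ] F [-0.0355  0.6685 -1.2845] w 14.0 q [-0.3892 -0.0161  2.2009 -0.      0.9539 -1.2272]
```

View pics/w10.png

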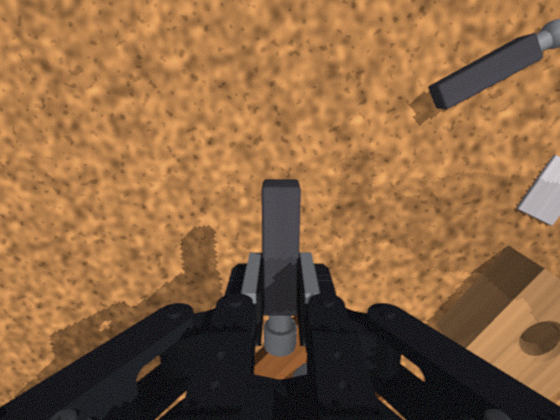

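The flat punch is gripped straight. On to the steel tray, turning 33 degrees.

```bash
python3 -m jog '[[5,14,0,1,8],[18,50,0,4,8],[34,98,0,8,8],[52,148,0,12,8],[70,200,0,17,8],[88,252,0,21,8],[106,303,0,25,8],[122,350,0,29,8],[136,388,0,32,8],[141,403,0,33,8]]'; python3 - <<'E'
from h import *
s=st(); c=cam("wrist"); cv2.imwrite("pics/w11.png",c["pixels"][:,:,::-1])
E
```

```text
time: 21.2
tool_pos: [0.5697, 0.2569, 0.111]
tcp_rot: [-1.568, 0.121, -0.119]
wrist_force: [0.5, 0.4, -0.9]
width: 0.168
t 21.2 pos [569.6911 256.8649 110.9749] jaw 81.23 y-dir [-0.0016 -0.0002 -1.    ] F [ 0.4553  0.3821 -0.8868] w 14.3 q [ 0.3835  0.2966  1.8464  0.0005  1.0001 -1.0345]
```

View pics/w11.png

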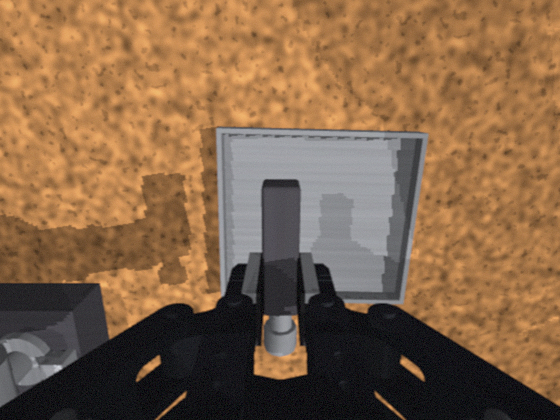

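```bash
python3 - <<'E'
from h import *
c=cam("wrist"); s=st()
Q=np.array([onz(c,*p,.014) for p in ((217,128),(427,132),(407,302),(222,302))]); print(Q,Q.mean(0),np.linalg.norm(Q-np.roll(Q,1,0),axis=1),yaw(Q[1],Q[2]),yaw(Q[0],Q[1])-90)
t=np.array([0.575,0.279])
th=np.radians(-9.2)
for C in (Q.mean(0)[:2],t):
  X=np.array([np.cos(th),np.sin(th)]);Y=np.array([-X[1],X[0]]); d=s["tool_pos"][:2]-C; print("tcp in tray",d@X,d@Y,"targets",C-.025*Y,C+.027*Y)
E
```

```text
t 21.3 pos [569.6099 255.5823 111.1733] jaw 81.15 y-dir [-0.0015 -0.0004 -1.    ] F [-0.159  -0.8136 -1.5963] w 14.1 q [ 0.3818  0.2954  1.8475  0.0002  1.0002 -1.0347]
[[0.5058 0.229  0.014 ]
 [0.5278 0.3551 0.014 ]
 [0.6453 0.3376 0.014 ]
 [0.625  0.2076 0.014 ]] [0.576  0.2823 0.014 ] [0.1211 0.128  0.1188 0.1316] -8.470004897953803 -9.874737383757605
tcp in tray -0.0020175169948306424 -0.02743653263383466 targets [0.572  0.2577] [0.5803 0.309 ]
tcp in tray -0.0015766838917756765 -0.023978264718067178 targets [0.571  0.2543] [0.5793 0.3057]
```

```bash
python3 -m jog '[[1,0,-12,0,8],[2,0,-30,0,8],[2,0,-48,0,8],[2,0,-62,0,8],[2,0,-71,0,8],[2,0,-75,0,8],[2,0,-76.5,0,8],[2,0,-76.5,0,8],[2,0,-76.5,0,20],[2,0,-76.5,0,28]]'; python3 - <<'E'
from h import *
s=st()
E
python3 -m jog '[[0,0,0,0,28],[0,0,0,0,28],[0,0,5,0,28],[0,0,15,0,28],[0,0,35,0,28],[0,0,60,0,40],[0,0,90,0,60],[0,0,115,0,60],[-20,-20,125,0,60],[-50,-50,125,0,60]]';  python3 - <<'E'
from h import *
s=st(); c=cam("wrist"); cv2.imwrite("pics/w12.png",c["pixels"][:,:,::-1])
E
```

```text
time: 22.55
tool_pos: [0.5728, 0.2542, 0.0366]
tcp_rot: [-1.567, 0.122, -0.124]
wrist_force: [0.5, -0.5, 0.6]
width: 0.324
t 22.55 pos [572.8339 254.1964  36.6147] jaw 81.02 y-dir [ 0.0014  0.0006 -1.    ] F [ 0.5293 -0.5466  0.5512] w 27.7 q [ 0.3779  0.3886  1.8834 -0.      0.8681 -1.0362]
time: 23.8
tool_pos: [0.5239, 0.2045, 0.1644]
tcp_rot: [-1.565, 0.118, -0.127]
wrist_force: [-0.9, -2.0, 0.6]
width: 0.7
t 23.8 pos [523.9362 204.4656 164.446 ] jaw 81.07 y-dir [ 0.0058  0.0019 -1.    ] F [-0.8593 -1.9508  0.5803] w 59.8 q [ 0.3278  0.1247  1.9461 -0.      1.0647 -1.0871]
```

View pics/w12.png

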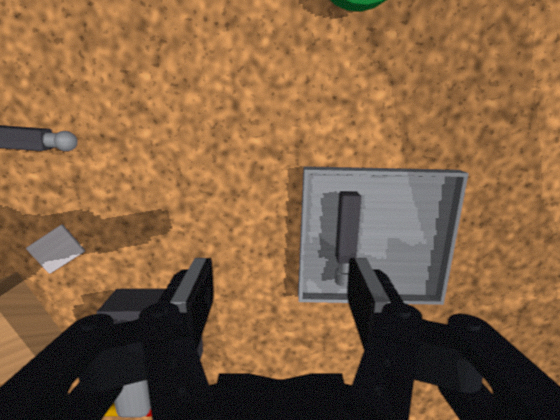

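The flat punch lies in the tray, shank at (348,227). Now the ball punch.

```bash
python3 -m jog '[[-5,-12,0,-9,60],[-15,-36,0,-19,60],[-26,-62,0,-29,60],[-37,-90,0,-39,60],[-48,-118,0,-49,60],[-59,-146,0,-59,60],[-68,-168,0,-69,60],[-74,-183,0,-79,60],[-77,-190,0,-88,60],[-77,-191,0,-94.6,60]]'; python3 - <<'E'
from h import *
s=st(); c=cam("wrist"); cv2.imwrite("pics/w13.png",c["pixels"][:,:,::-1])
E
```

```text
time: 25.1
tool_pos: [0.4455, 0.0124, 0.1623]
tcp_rot: [-1.083, 1.384, -1.386]
wrist_force: [-0.7, 0.2, 0.1]
width: 0.706
t 25.1 pos [445.4704  12.3832 162.2977] jaw -13.88 y-dir [ 0.002  -0.0001 -1.    ] F [-0.7291  0.2207  0.1406] w 60.3 q [-0.0281 -0.0976  2.1758 -0.0001  1.0613  0.2141]
```

View pics/w13.png

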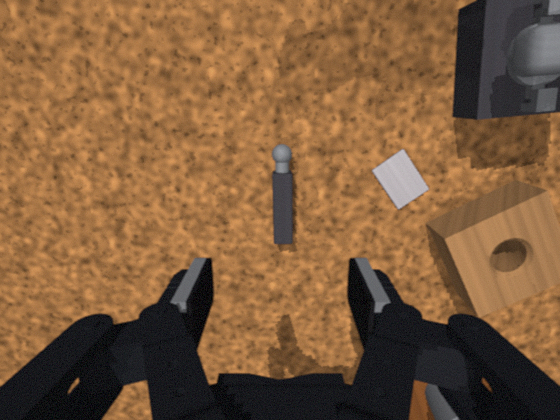

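```bash
python3 - <<'E'
from h import *
c=cam("wrist"); s=st()
a=onz(c,284,243,.012); b=onz(c,283,172,.016); k=onz(c,282,154,.008); print(a,b,k,yaw(a,k)); d=(k-a)/np.linalg.norm(k-a); print("origin",k-.033*d, np.linalg.norm(k-a))
print("hole",onz(c,509,255,.036))
E
```

```text
t 25.2 pos [445.696  12.712 162.199] jaw -13.62 y-dir [ 0.0021 -0.     -1.    ] F [-0.3261  0.4427 -0.2944] w 60.0 q [-0.0274 -0.097   2.1755  0.      1.061   0.2104]
[ 0.4389 -0.0267  0.012 ] [0.4528 0.033  0.016 ] [0.4552 0.0456 0.008 ] 77.31523204633663
origin [0.448  0.0134 0.0098] 0.07425762420350913
hole [ 0.6075 -0.0688  0.036 ]
```

```bash
python3 -m jog '[[2,1,-20,0.7,50],[2,1,-48,0.7,45],[2,1,-76,0.7,45],[2,1,-102,0.7,45],[2,1,-119,0.7,45],[2,1,-128,0.7,45],[2,1,-131.5,0.7,45],[2,1,-131.5,0.7,45],[2,1,-131.5,0.7,25],[2,1,-131.5,0.7,10]]' 60; python3 - <<'E'
from h import *
s=st()
E
python3 -m jog '[[0,0,0,0,8],[0,0,0,0,8],[0,0,0,0,8],[0,0,5,0,8],[0,0,15,0,8],[0,0,30,0,8],[0,0,50,0,8],[0,0,70,0,8],[0,0,90,0,8],[0,0,90,0,8]]'; python3 - <<'E'
from h import *
s=st(); c=cam("wrist"); cv2.imwrite("pics/w14.png",c["pixels"][:,:,::-1])
E
```

```text
time: 26.45
tool_pos: [0.448, 0.0139, 0.0302]
tcp_rot: [-1.093, 1.372, -1.373]
wrist_force: [1.1, -0.4, -1.0]
width: 0.162
t 26.45 pos [448.0184  13.9127  30.2197] jaw -12.87 y-dir [ 0.0016 -0.     -1.    ] F [ 1.1463 -0.371  -1.0358] w 13.8 q [-0.0245  0.1065  2.2664 -0.      0.7671  0.2002]
time: 27.7
tool_pos: [0.4491, 0.0139, 0.1218]
tcp_rot: [-1.09, 1.369, -1.375]
wrist_force: [-0.5, 0.8, -1.0]
width: 0.163
t 27.7 pos [449.0671  13.8854 121.8002] jaw -12.87 y-dir [ 0.0052 -0.0001 -1.    ] F [-0.5462  0.83   -0.9623] w 13.9 q [-0.0245 -0.041   2.2075 -0.      0.9698  0.2002]
```

View pics/w14.png

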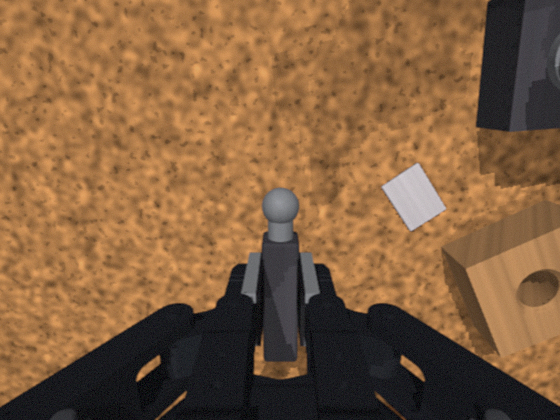

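Ball punch gripped straight. Next, the tray at y of +27 mm.

```bash
python3 -m jog '[[4,10,0,6,8],[14,32,0,15,8],[28,64,0,25,8],[44,100,0,35,8],[60,136,0,45,8],[78,174,0,55,8],[96,212,0,65,8],[112,248,0,75,8],[125,279,0,85,8],[131,293,0,93.5,8]]'; python3 - <<'E'
from h import *
s=st(); c=cam("wrist"); cv2.imwrite("pics/w15.png",c["pixels"][:,:,::-1])
E
```

```text
time: 29.0
tool_pos: [0.578, 0.3084, 0.1176]
tcp_rot: [-1.568, 0.125, -0.122]
wrist_force: [0.0, -1.0, -0.8]
width: 0.165
t 29.0 pos [577.963  308.4041 117.6178] jaw 80.99 y-dir [-0.0017 -0.0006 -1.    ] F [ 0.0001 -1.0005 -0.7783] w 14.1 q [ 0.452   0.3411  1.7731  0.0003  1.0291 -0.9616]
```

View pics/w15.png

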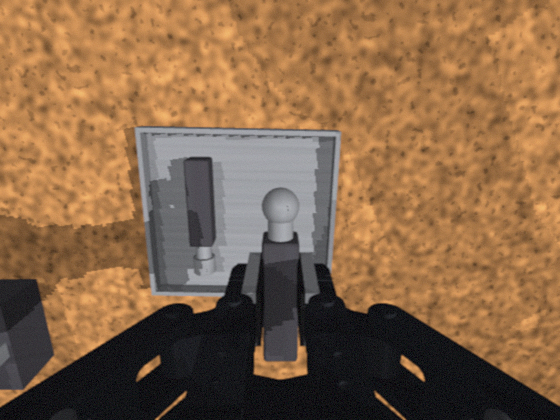

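```bash
python3 -m jog '[[1,0,-12,0,8],[2,0,-32,0,8],[2,0,-52,0,8],[2,0,-68,0,8],[2,0,-78,0,8],[2,0,-82,0,8],[2,0,-84,0,8],[2,0,-84,0,8],[2,0,-84,0,20],[2,0,-84,0,27]]'; python3 - <<'E'
from h import *
s=st()
E
python3 -m jog '[[0,0,0,0,27],[0,0,0,0,27],[0,0,5,0,27],[0,0,15,0,27],[0,0,35,0,27],[0,0,60,0,40],[0,0,90,0,60],[0,0,115,0,70],[-10,-30,125,-3,80],[-20,-70,125,-6,80]]';  python3 - <<'E'
from h import *
s=st(); c=cam("wrist"); cv2.imwrite("pics/w16.png",c["pixels"][:,:,::-1])
E
```

```text
time: 30.3
tool_pos: [0.5807, 0.3072, 0.0361]
tcp_rot: [-1.566, 0.127, -0.129]
wrist_force: [0.1, 0.6, -0.1]
width: 0.315
t 30.3 pos [580.7387 307.2126  36.0668] jaw 80.63 y-dir [ 0.0013  0.0006 -1.    ] F [ 0.0884  0.6133 -0.0682] w 26.9 q [ 0.4487  0.4368  1.8137 -0.0001  0.8897 -0.9585]
time: 31.55
tool_pos: [0.5616, 0.2375, 0.164]
tcp_rot: [-1.558, 0.207, -0.215]
wrist_force: [0.5, -0.5, -0.1]
width: 0.935
t 31.55 pos [561.6024 237.478  164.0002] jaw 74.61 y-dir [ 0.0053  0.002  -1.    ] F [ 0.5085 -0.4936 -0.1004] w 79.9 q [ 0.3592  0.2114  1.8454  0.0001  1.0791 -0.9431]
```

View pics/w16.png

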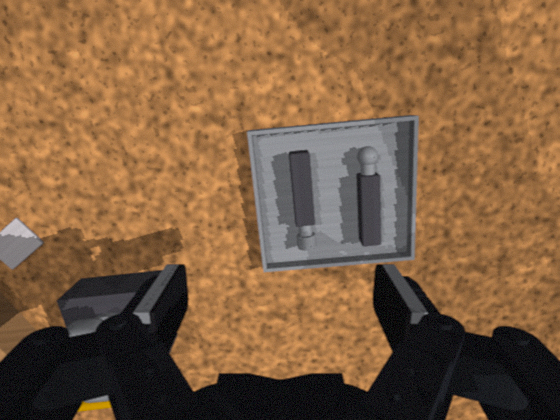

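Both punches lie side by side on the steel tray floor, at (303,200) and (369,200). Now over the stake.

```bash
python3 -m jog '[[4,-8,4,0.5,70],[12,-28,10,1,70],[22,-54,15,2,70],[33,-80,20,3,70],[44,-106,20,4,70],[54,-130,20,5,70],[63,-150,20,6,70],[68,-161,20,6.4,70],[70,-165,20,6.4,70],[70,-165,20,6.4,70]]'; python3 - <<'E'
from h import *
s=st(); c=cam("wrist"); cv2.imwrite("pics/w17.png",c["pixels"][:,:,::-1]); print(proj(c,[.632,.0722,.08]))
E
```

```text
time: 32.85
tool_pos: [0.6303, 0.0723, 0.1804]
tcp_rot: [-1.567, 0.123, -0.123]
wrist_force: [0.2, -0.3, -0.7]
width: 0.821
t 32.85 pos [630.3061  72.2957 180.395 ] jaw 81.02 y-dir [-0.      0.0003 -1.    ] F [ 0.1925 -0.2633 -0.6899] w 70.1 q [ 0.0748  0.2441  1.7728  0.0004  1.1247 -1.3395]
(np.float64(279.7129812771409), np.float64(220.40463463050685))
```

View pics/w17.png

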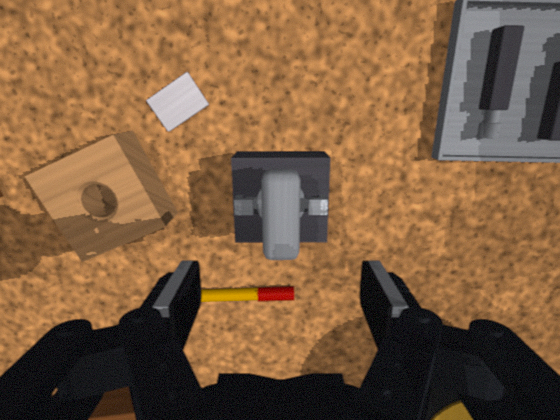

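```bash
python3 - <<'E'
from h import *
c=cam("wrist"); s=st()
l,r=onz(c,244,207,.051),onz(c,318,207,.051); print("lips",l,r,(l+r)/2,yaw(l,r))
print("head ends", onz(c,281,172,.078),onz(c,281,256,.076), "hole",onz(c,99,201,.036))
t=cam("top"); print("head top tri?",)
E
```

```text
t 32.95 pos [629.9653  72.6049 180.248 ] jaw 81.05 y-dir [-0.0003  0.0003 -1.    ] F [-0.0154  0.2618 -0.0606] w 69.7 q [ 0.0753  0.2439  1.7733  0.0004  1.1247 -1.3395]
lips [0.6273 0.0461 0.051 ] [0.6359 0.1008 0.051 ] [0.6316 0.0734 0.051 ] 80.99938960760241
head ends [0.5998 0.0783 0.078 ] [0.6595 0.0689 0.076 ] hole [ 0.6089 -0.0684  0.036 ]
head top tri?
```

```bash
python3 -m jog '[[0.5,0.5,-15,0,60],[0.5,0.5,-38,0,55],[0.5,0.5,-60,0,52],[0.5,0.5,-80,0,52],[0.5,0.5,-92,0,52],[0.5,0.5,-97,0,52],[0.5,0.5,-98,0,52],[0.5,0.5,-98,0,35],[0.5,0.5,-98,0,24],[0.5,0.5,-98,0,18]]' 80; python3 -m jog '[[0,0,0,0,18],[0,0,0,0,18],[0,0,0,0,18],[0,0,0,0,18],[0,0,0,0,18],[0,0,0,0,18],[0,0,0,0,18],[0,0,0,0,18],[0,0,0,0,18],[0,0,0,0,18]]' 80; python3 - <<'E'
from h import *
s=st(); c=cam("wrist"); cv2.imwrite("pics/w18.png",c["pixels"][:,:,::-1])
E
```

```text
time: 34.25
tool_pos: [0.6316, 0.0725, 0.0835]
tcp_rot: [-1.567, 0.121, -0.125]
wrist_force: [0.1, 0.1, 3.1]
width: 0.291
time: 35.5
tool_pos: [0.6316, 0.0725, 0.0835]
tcp_rot: [-1.567, 0.121, -0.125]
wrist_force: [0.5, -0.2, 5.6]
width: 0.283
t 35.5 pos [631.6386  72.4732  83.5333] jaw 81.02 y-dir [ 0.0021  0.0002 -1.    ] F [ 0.5408 -0.1608  5.5617] w 24.2 q [ 0.0751  0.3442  1.841  -0.      0.9543 -1.339 ]
```

View pics/w18.png

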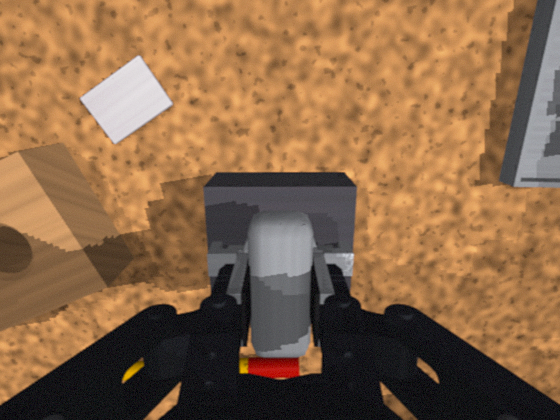

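Head gripped squarely. Twist by -60 degrees in place.

```bash
python3 -m jog '[[0,0,0,-3,18],[0,0,0,-8,18],[0,0,0,-15,18],[0,0,0,-23,18],[0,0,0,-31,18],[0,0,0,-39,18],[0,0,0,-47,18],[0,0,0,-54,18],[0,0,0,-59,18],[0,0,0,-60,18]]'; python3 -m jog '[[0,0,0,0,18],[0,0,0,0,18],[0,0,0,0,18],[0,0,0,0,18],[0,0,0,0,18],[0,0,0,0,18],[0,0,0,0,18],[0,0,0,0,18],[0,0,0,0,18],[0,0,0,0,18]]'; python3 - <<'E'
from h import *
s=st(); print(s["torque"]); c=cam("wrist"); cv2.imwrite("pics/w19.png",c["pixels"][:,:,::-1])
E
```

```text
time: 36.8
tool_pos: [0.6318, 0.0718, 0.0835]
tcp_rot: [-1.36, 0.933, -0.937]
wrist_force: [0.4, -1.8, 5.6]
width: 0.283
time: 38.05
tool_pos: [0.6318, 0.0718, 0.0835]
tcp_rot: [-1.36, 0.933, -0.937]
wrist_force: [0.5, -2.5, 5.3]
width: 0.289
t 38.05 pos [631.8008  71.8009  83.5489] jaw 21.03 y-dir [ 0.0023 -0.0009 -1.    ] F [ 0.5304 -2.4607  5.3133] w 24.7 q [ 0.0745  0.3442  1.8409 -0.0013  0.9542 -0.2917]
[-0.4149  0.0286 -0.0229]
```

View pics/w19.png

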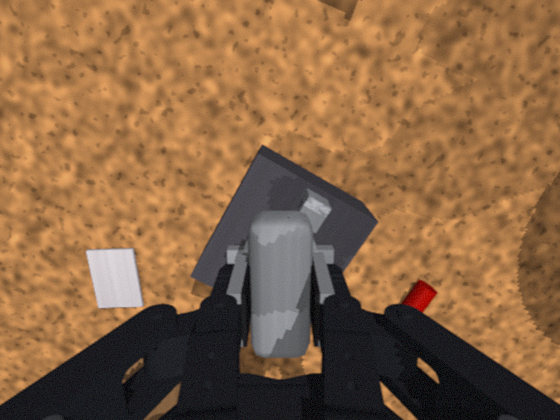

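The head turned with the jaws; the lip at (315,205) now stands clear of it. Lifting.

```bash
python3 -m jog '[[0,0,2,0,18],[0,0,5,0,18],[0,0,9,0,18],[0,0,14,0,18],[0,0,20,0,18],[0,0,28,0,18],[0,0,38,0,18],[0,0,48,0,18],[0,0,58,0,18],[0,0,60,0,18]]'; python3 - <<'E'
from h import *
s=st(); c=cam("wrist"); cv2.imwrite("pics/w20.png",c["pixels"][:,:,::-1]); c=cam("scene"); crop(c,230,160,380,290,5,"s20")
E
```

```text
time: 39.35
tool_pos: [0.6316, 0.0725, 0.1438]
tcp_rot: [-1.359, 0.933, -0.936]
wrist_force: [0.6, 0.3, -3.3]
width: 0.286
t 39.35 pos [631.5569  72.4664 143.7814] jaw 21.02 y-dir [ 0.0023  0.0002 -1.    ] F [ 0.5612  0.293  -3.3099] w 24.4 q [ 0.0751  0.2789  1.8017 -0.      1.0586 -0.2918]
```

View pics/s20.png

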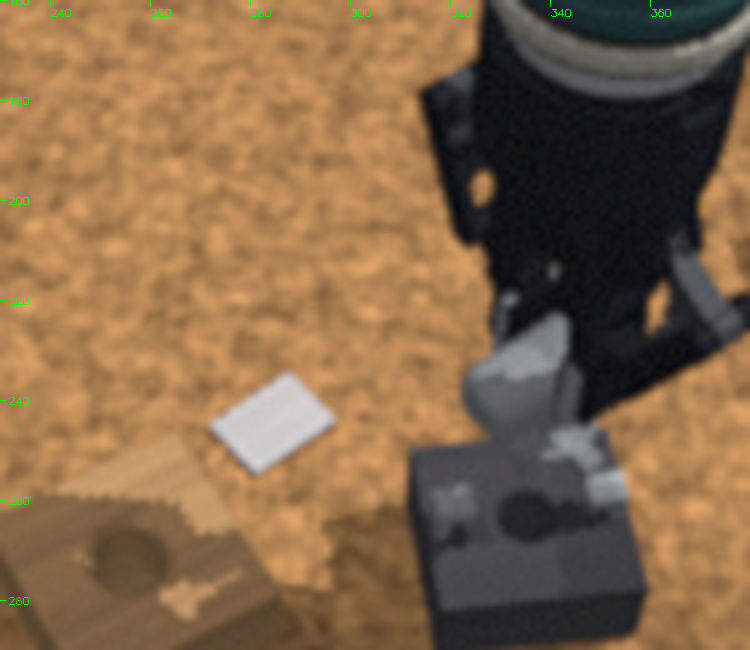

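View pics/w20.png

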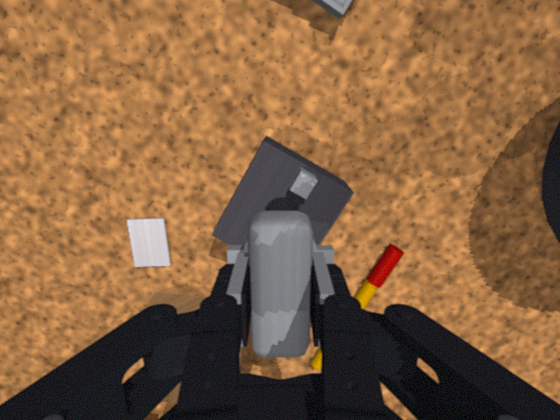

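The stake is out of the holder, tang clear above the socket at (335,262). Move to the block.

```bash
python3 -m jog '[[-1,-6,0,0,18],[-3,-20,0,0,18],[-6,-38,0,0,18],[-10,-58,0,0,18],[-13,-78,0,0,18],[-16,-98,0,0,18],[-19,-117,0,0,18],[-21,-131,0,0,18],[-23,-140,0,0,18],[-23.4,-142,0,0,18]]'; python3 -m jog '[[0,0,-3,0,18],[0,0,-8,0,18],[0,0,-15,0,18],[0,0,-20,0,18],[0,0,-24,0,18],[0,0,-26,0,18],[0,0,-26,0,18],[0,0,-26,0,18],[0,0,-26,0,18],[0,0,-26,0,18]]'; python3 - <<'E'
from h import *
s=st(); c=cam("wrist"); cv2.imwrite("pics/w21.png",c["pixels"][:,:,::-1]); c=cam("scene"); crop(c,200,190,320,310,5,"s21")
E
```

```text
time: 40.7
tool_pos: [0.6072, -0.0701, 0.1423]
tcp_rot: [-1.36, 0.935, -0.935]
wrist_force: [-0.1, -0.1, -3.7]
width: 0.286
time: 41.95
tool_pos: [0.6074, -0.0696, 0.1165]
tcp_rot: [-1.361, 0.935, -0.935]
wrist_force: [0.5, 0.0, -2.9]
width: 0.288
t 41.95 pos [607.4414 -69.6368 116.5152] jaw 21.02 y-dir [ 0.0004 -0.0001 -1.    ] F [ 0.468   0.0072 -2.9493] w 24.6 q [-0.1549  0.2663  1.8741 -0.      1.0008 -0.5217]
```

View pics/s21.png

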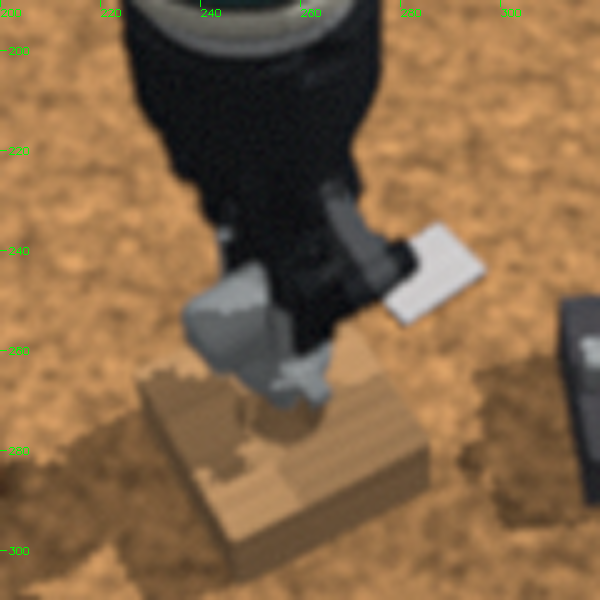

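View pics/w21.png

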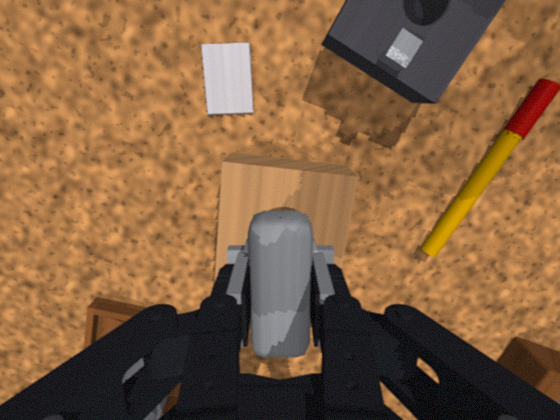

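```bash
python3 - <<'E'
from h import *
c=cam("wrist")
a=onz(c,223,164,.036);b=onz(c,356,177,.036); print(a,b,np.linalg.norm(a-b),yaw(a,b)); d=(b-a)/np.linalg.norm(b-a); p=np.array([d[1],-d[0],0]); print("block centre",(a+b)/2+.04*p)
print("socket",onz(c,428,8,.036))
E
```

```text
[ 0.562  -0.0441  0.036 ] [ 0.6369 -0.0235  0.036 ] 0.07766902108246804 15.335438091926617
block centre [ 0.61   -0.0724  0.036 ]
socket [0.6343 0.0695 0.036 ]
```

```bash
python3 -m jog '[[0.8,-0.5,-1,0,18],[0.8,-0.5,-4,0,18],[0.8,-0.5,-7,0,18],[0.8,-0.5,-10,0,18],[0.8,-0.5,-13,0,18],[0.8,-0.5,-16,0,18],[0.8,-0.5,-18,0,18],[0.8,-0.5,-20,0,18],[0.8,-0.5,-20,0,18],[0.8,-0.5,-20,0,18]]'; python3 -m jog '[[0,0,-2,0,18],[0,0,-4,0,18],[0,0,-6,0,18],[0,0,-8,0,18],[0,0,-10,0,18],[0,0,-11,0,18],[0,0,-12,0,18],[0,0,-12,0,18],[0,0,-12,0,18],[0,0,-12,0,18]]'; python3 - <<'E'
from h import *
s=st(); c=cam("scene"); crop(c,200,190,320,310,5,"s22")
E
```

```text
time: 43.35
tool_pos: [0.6082, -0.0701, 0.0964]
tcp_rot: [-1.361, 0.935, -0.935]
wrist_force: [-0.0, -0.3, -3.2]
width: 0.29
time: 44.6
tool_pos: [0.6082, -0.0701, 0.0844]
tcp_rot: [-1.361, 0.935, -0.935]
wrist_force: [0.5, -0.8, -4.3]
width: 0.284
t 44.6 pos [608.1811 -70.0901  84.372 ] jaw 21.02 y-dir [ 0.0002 -0.     -1.    ] F [ 0.5029 -0.7771 -4.2683] w 24.2 q [-0.1554  0.3051  1.8922 -0.      0.9442 -0.5223]
```

View pics/s22.png

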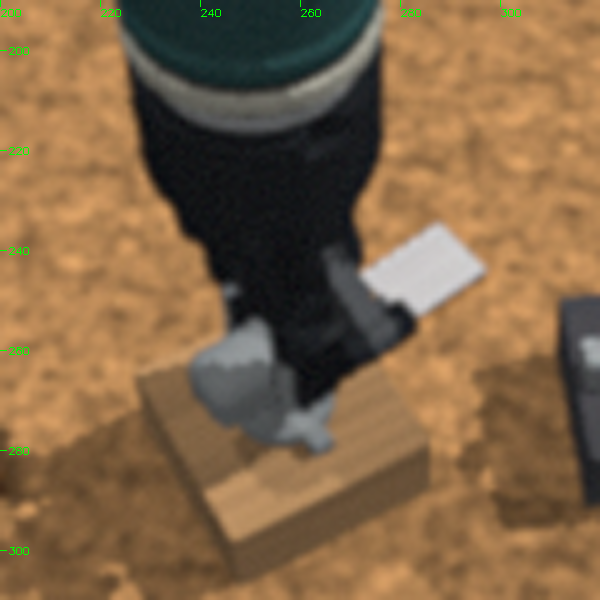

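```bash
python3 -m jog '[[0,0,-0.5,0,18],[0,0,-1,0,18],[0,0,-1.3,0,18],[0,0,-1.3,0,18],[0,0,-1.3,0,18],[0,0,-1.3,0,18],[0,0,-1.3,0,18],[0,0,-1.3,0,18],[0,0,-1.3,0,18],[0,0,-1.3,0,18]]'; python3 -m jog '[[0,0,0,0,30],[0,0,0,0,44],[0,0,0,0,48],[0,0,0,0,48],[0,0,5,0,48],[0,0,15,0,48],[0,0,35,0,50],[0,0,65,0,60],[0,0,95,0,60],[0,0,105,0,60]]'; python3 - <<'E'
from h import *
s=st(); c=cam("wrist"); cv2.imwrite("pics/w23.png",c["pixels"][:,:,::-1]); c=cam("scene"); crop(c,200,190,320,310,5,"s23")
E
```

```text
time: 45.9
tool_pos: [0.6082, -0.0701, 0.0835]
tcp_rot: [-1.361, 0.935, -0.935]
wrist_force: [-4.0, 0.6, 5.3]
width: 0.282
time: 47.15
tool_pos: [0.6101, -0.0704, 0.1922]
tcp_rot: [-1.358, 0.93, -0.939]
wrist_force: [1.0, 0.6, -0.8]
width: 0.703
t 47.15 pos [610.0702 -70.3862 192.2324] jaw 21.02 y-dir [ 0.0063 -0.001  -1.    ] F [ 1.0451  0.6029 -0.8152] w 60.0 q [-0.1554  0.1934  1.8113 -0.      1.1305 -0.5223]
```

View pics/s23.png

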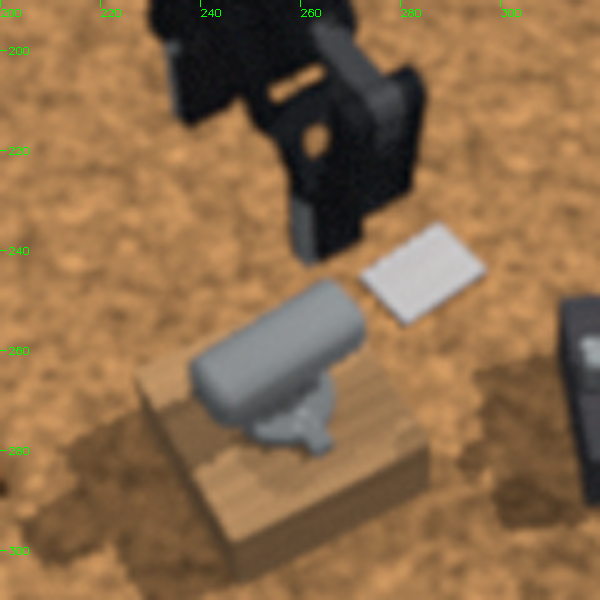

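View pics/w23.png

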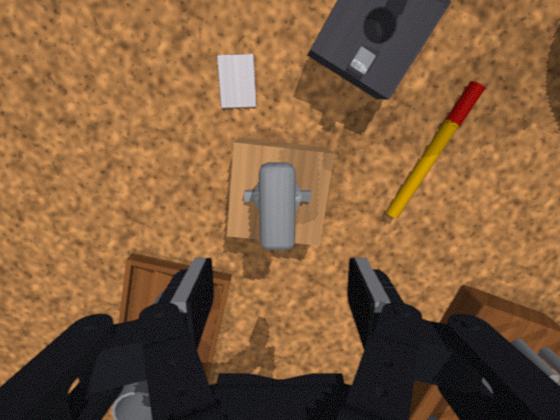

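The stake's shoulder sits on the block, with lugs level at (248,197) and (305,197) in the wrist view. I'll retreat and do a last check.

```bash
python3 -m jog '[[-5,5,10,0,60],[-18,15,25,0,60],[-40,28,40,0,60],[-65,42,55,0,60],[-95,58,60,0,60],[-125,74,60,0,60],[-150,86,60,0,60],[-168,95,60,0,60],[-178,99,60,0,60],[-180,100,60,0,60]]'; python3 - <<'E'
from h import *
s=st(); t=cam("top"); cv2.imwrite("pics/t24.png",t["pixels"][:,:,::-1]); c=cam("scene"); crop(c,90,180,290,330,4,"s24"); crop(c,370,180,470,260,7,"s24b")
E
```

```text
time: 48.5
tool_pos: [0.4278, 0.03, 0.2479]
tcp_rot: [-1.361, 0.934, -0.935]
wrist_force: [0.5, 0.0, 1.0]
width: 0.7
t 48.5 pos [427.8446  30.0476 247.9248] jaw 21.04 y-dir [ 0.0002 -0.0001 -1.    ] F [0.5412 0.0007 0.9801] w 59.8 q [ 0.0121 -0.2129  2.1077 -0.0002  1.2465 -0.3551]
```

View pics/t24.png

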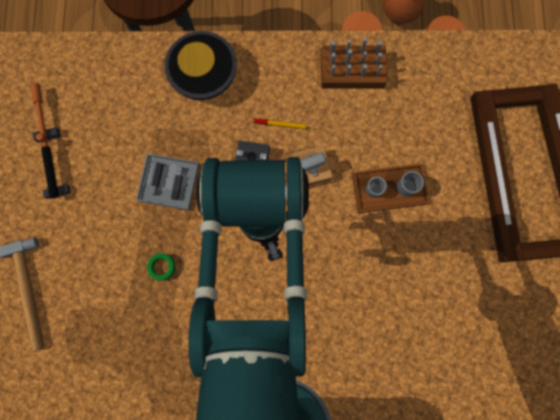

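View pics/s24.png

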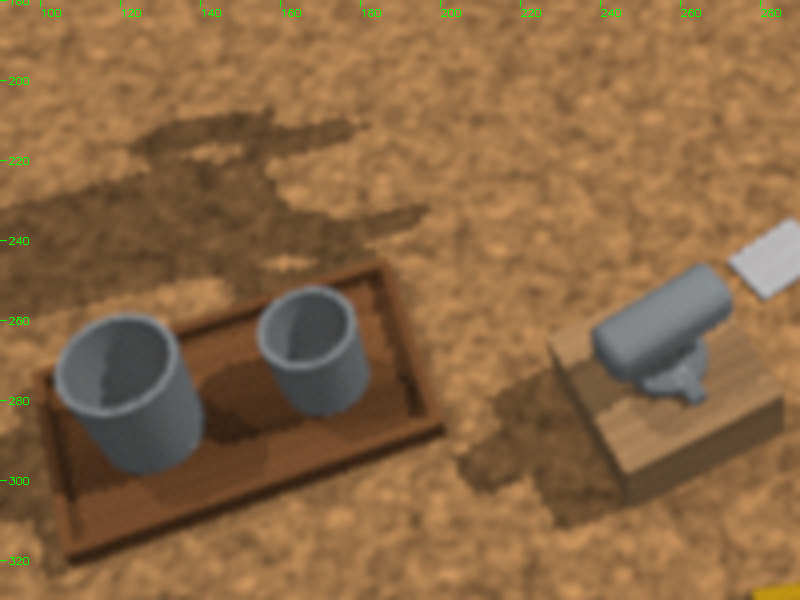

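View pics/s24b.png

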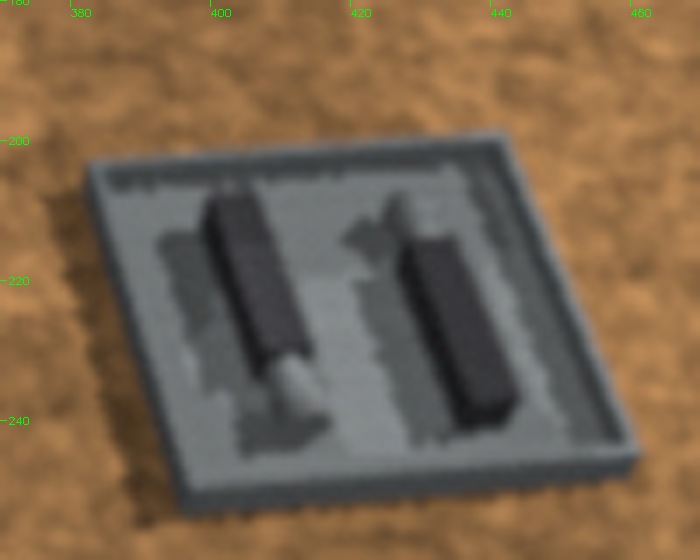

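All in place. A quick numeric check of the rims, then hand in.

```bash
python3 - <<'E'
from h import *
t=cam("top"); s=cam("scene"); 
print(tri(t,(411.5,182),s,(119.5,271)),tri(t,(376.5,185.5),s,(166.7,261.7)))
print(bot.read_state()["time"]); print(bot.finish_job())
E
```

```text
(array([ 0.5615, -0.3021,  0.0619]), np.float64(0.00021091396442750353)) (array([ 0.556 , -0.223 ,  0.0497]), np.float64(0.00031404229677486255))
48.7
the job is handed in; nothing more can be done
None
```

The bench is cleared and I handed the job in at 48.7 s; the system reports no verdict.

- **Beakers:** Both stand upright in the wooden tray. The last triangulation put their rims at 62 and 50 mm, against 65 and 51 mm expected on the tray floor. Their centres are about 1–3 mm from where I aimed, well inside the tray.
- **Punches:** They lie flat and side by side in the steel tray, inside its walls in both the wrist and scene pictures. They point opposite ways.
- **Stake:** I twisted it -60° in the holder, held it there over a second, lifted it out and set it in the block. It touched down with the tool at the same height as when it was gripped in the holder (83.5 mm). The pictures show its shoulder flat on the block.

**Checks that disagreed slightly:** my estimates of the block's hole spread about 3 mm, and the steel tray's centre about 4 mm between views. The corner heights of both trays came out 3–11 mm by triangulation, against 14 mm in the text. I made no numeric check of the punches' or stake's final position, only pictures and the contact height. No force reading at the end of a move exceeded about 7 N.

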